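# Put the chess set away in its desk cabinet

## Robot

A 7-joint arm with a two-finger parallel gripper is mounted at the origin on the work surface. World frame = base frame: x ahead of the robot, y to its left, z up, the work surface at z = 0. Lengths are in mm, angles in rad, forces in N, time in s.
With the tool pointing down it reaches from about 400 to 875 mm from the base axis. Payload 4.4 kg.
Tool frame: the origin (TCP) lies on the centre line of the jaws, within the pads' length; the fingertips stand 19 mm ahead of it and the grasp point (between the pads) is the TCP; z points along the fingers, y is the line along which they close (so a half turn about z gives the same grasp; the last joint's range is limited). The gripper opens to 85 mm and grips with 20 to 120 N. Pads are 22 mm wide; open, the fingers measure 114 mm over their backs; the gripper's body (76 mm by 85 mm) begins 54 mm behind the grasp point. The pads swing forward as they close: fully open they stand 13 mm farther back than shut.
Start: joints at [1.082, 0.628, 0.038, 1.517, -0.027, 0.996, -0.02], TCP at [266.733, -592.766, 250.313] pointing down, gripper open.
Joint ranges: [-3.06, 3.06], [-0.37, 2.12], [-1.25, 1.32], [0.18, 2.47], [-1.1, 4.24], [0.23, 1.98], [-2.94, 2.94]. Speed limits (rad/s): [2.57, 2.57, 3.14, 3.14, 3.14, 3.14, 3.14].

## Interface

Orientations are given as [roll, pitch, yaw] about the fixed x, y, z axes, in that order (R = Rz(yaw) Ry(pitch) Rx(roll)).
In Python, from cell import ctrl, viewer, silhouettes gives the robot as it stands.
- The arm moves only by the shell command python3 -m creep 'ROWS'. ROWS is JSON, a list of rows, each an object with "jaw": the gripper command: -1 is shut, 1 is fully open, values between are in proportion; "xyz": the shift along the tool's x, y, z in mm, a list of three; "angular": the turn, a rotation vector about the tool's x, y, z in rad, a list of three. In form: [{"jaw": jaw, "xyz": [tx, ty, tz], "angular": [rx, ry, rz]}, ...]. A call has 1 to 12 rows; each row is the pose to reach, as a shift and turn from the pose commanded when the call began, along the tool's axes at that moment; what a row does not reach only later rows make up. A row lasts 1/8 s, in which the tool goes at most 62.5 mm and 10.7 degrees, less where a joint would pass 70% of its speed; a pose out of reach is approached as far as the arm can. A call with a gripper value outside its range is refused whole. The fingers move at their own pace and stop on an object; the grip force is fixed at half the most. Time passes only in rows, so rows that repeat a pose let the fingers close. It gives the time, the measured TCP pose, the force, the opening and the grip force at its end, in the units of the state.
- ctrl.read_state(): the state, without advancing time (a new reading comes with each control period).
- viewer.get_image(name): name is "scene" or "top"; returns (picture, depth): 420x560x3 uint8, red, green, blue; 420x560 float32, mm along the optical axis (not along the pixel's ray), 0 where there is no reading.
- viewer.camera_model(name): a dict with "fx", "fy", "cx", "cy" (pixels), "T" (4x4, takes a point from camera to world coordinates). Camera axes: x right, y down, z forward; pixel columns grow to the right and rows downward; lengths in mm; the calibration is good to about 2 mm. A picture is of the moment at which its call begins. camera_model takes no time and is no camera call.
- ctrl.finish_job(): hands the job in; it is judged then, once.
Trained networks look in the newest picture that a camera, given by its name, has taken for a name from the list of things; names that differ only in an ending like _2 or _b are one class to them, and where a whole thing is asked for, a point or a joint stands for the part that bears it (a point fixed in the world has none). Each returns a list of dicts, best first, with "score" (0 to 1); they miss things now and then, are a little off and sometimes report something else, mostly with a low value. They report only what shows in the picture. A call takes as long as a camera call.
- silhouettes(camera, target): "pixels" (420x560 bool, what is visible of it) and "xy" ([column, row] in pixels, amid what is visible of it).
The state is a dict: "clock": time; "qpos": joint angles; "qd": joint speeds; "tau": joint torques, N m; "eef_pos": TCP position; "tool_rot": TCP orientation; "force": force on the tool from outside, world axes, zero at the start; "torque": the same for the moment, N m; "width": finger opening in mm; "gripper_force": force on a finger pad.
Only numpy, scipy, OpenCV 4.12 (cv2) and the standard library are available. Lean on these libraries where they do the work, as an engineer would, in place of code of your own. Each camera call takes 0.05 s, during which the arm holds its last target. There are 200 camera calls.

## Task

Put the chess set away: with the fingertips, first push the wooden tray of chessmen fully home into the small blue desk cabinet, and after that swing both of its doors fully shut. Only push; do not pinch the tray or the doors, and leave the things standing about on the desk as they are.

Things in the scene. Friction and masses are not known exactly. Their poses are not given: they have to be found in the camera images.
- case: Low dark blue cabinet, fixed, 200 mm deep (x), 300 wide (y), 100 high; a flat book on the rear of its roof reaches 114 mm. Origin: centre of its underside, on the desk. Its -x points out of the open front towards the robot (yaw up to 0.34 rad either way), +y is the left as the robot sees it. The front edges of the case lie at x = -100 mm in its frame.
- tray (a joint): Slide of the tray of chessmen, metres: 0 = fully home, grows as the tray comes out along the case's -x, 0.12 at most. It stays where it is left; about 2 N moves it. The tray is brown wood, 184 mm long, with twelve small chessmen lying fast in green felt. Fingers on the outer and inner side of its front board at once count as pinching.
- tray_face (a point): Centre of the outer side of the tray's plain front, which is upright, 190 mm wide and 68 mm high (12 to 80 mm above the desk) and 12 mm thick. With the tray home it lies at (-103, 0, 46) mm in the case's frame, 3 mm in front of the case's edges. Axes as the case's.
- left_door (a joint): Hinge of the left (+y) door, rad: 0 = shut, flush across the front; grows as the free edge swings out to the case's -x; about 1.57 = standing straight out; 1.9 at most. It stays where it is left; under 1 N at its free edge moves it. No handle or latch. Blue outside, wood inside (a panel 12 to 18 mm smaller than the door). Fingers on both sides of a door at once count as pinching.
- right_door (a joint): Hinge of the right (-y) door, the mirror image of the left: 0 = shut, grows as it opens.
- left_hinge (a point): On the left door's upright hinge line, at (-104, 150, 51) mm in the case's frame. The door reaches 148 mm from it and spans 6 to 96 mm above the desk; its outer (blue) side lies 12 mm out from the hinge line, its inner side on it. The point turns with the door: -y runs along the door to its free edge, -x out of its outer side.
- right_hinge (a point): On the right door's hinge line, at (-104, -150, 51) mm in the case's frame; same sizes; +y runs along the door to its free edge, -x points out of its outer side, 12 mm out from the hinge line.
- left_edge (a point): Mid-height point of the left door's free edge, on its outer side.
- right_edge (a point): Mid-height point of the right door's free edge, on its outer side.
- king: Loose ivory chess king, 98 mm tall, foot 38 mm across, standing beside the cabinet's left side. Origin: centre of its foot.
- queen: Loose black chess queen, 86 mm tall, foot 36 mm across, beside the cabinet's right side. Origin: centre of its foot.
- pawn: Loose ivory pawn, 54 mm tall, foot 30 mm across, on the desk about 210 mm in front of the cabinet. Origin: centre of its foot.
- mug: Loose white mug, 82 mm across, 90 mm tall. Origin: centre of its foot.
- pencil_cup: Loose grey cup of pencils, 72 mm across, about 170 mm tall. Origin: centre of its foot.
- clock: Loose wooden chess clock, 70 x 160 x 82 mm. Origin: centre of its underside.
- eraser: Loose white eraser, 22 x 50 x 13 mm. Origin: centre of its underside.

How it is judged (in metres and radians):
On the way, in this order (a step that is already met when the one before it is completed fails the run):
1. the tray is pushed fully home (value of joint tray below 0.005 m), for 0.2 s.
2. both doors are shut, with the tray still home (value of joint tray below 0.005 m and value of joint each of left_door, right_door below 0.05 rad), for 0.2 s.
At the end, for the whole second after the job is handed in: The tray is within 5 mm of fully home, both doors are within 0.05 rad (7 mm at the free edge) of shut, and every loose thing still stands upright within 25 mm of where it was (all of step 2 and distance of each of king, queen, pawn, mug, pencil_cup, clock, eraser from where it was at the start of the episode below 0.025 m and angle between each of king, queen, pawn, mug, pencil_cup, clock, eraser's own z axis and vertical below 0.3 rad); the robot touches nothing.
It fails at once if a door is swung in (below 0.9 rad) while the tray is still more than 20 mm out (value of joint tray above 0.02 m and value of joint any of left_door, right_door below 0.9 rad).
It fails at once if the tray or a door is pinched (both of its sides touched by the fingers at once) ((contact force between the fingers and tray_c0 above 0.3 N and contact force between the fingers and tray_c1 above 0.3 N) or (contact force between the fingers and left_door_c0 above 0.3 N and contact force between the fingers and left_door_c1 above 0.3 N) or (contact force between the fingers and right_door_c0 above 0.3 N and contact force between the fingers and right_door_c1 above 0.3 N)).
It fails at once if a loose thing is moved more than 25 mm, lifted or knocked over (distance of any of king, queen, pawn, mug, pencil_cup, clock, eraser from where it was at the start of the episode above 0.025 m or angle between any of king, queen, pawn, mug, pencil_cup, clock, eraser's own z axis and vertical above 0.5 rad).
It also fails if it takes over 62 s, if anything falls off the work surface, if the arm or the gripper's body presses on something with over 40 N, if the wrist force passes 120 N, or if a joint passes its speed limit or range.

## Working session

There is one attempt and no reset: what is moved stays moved. The work goes in short steps, Python scripts to look and compute and a shell command to move; the robot and the scene stay as the last step left them, time stands still between calls to the robot, and variables do not carry over. Pictures are saved under pics/ and viewed, at most 10 in all, crops included, and the job is handed in when it is done.

```bash
mkdir -p pics; cat > h.py <<'E'
import numpy as np,cv2
from cell import ctrl,viewer,silhouettes
def world(cam,depth):
    m=viewer.camera_model(cam);v,u=np.mgrid[0:420,0:560]
    P=np.stack([(u-m['cx'])/m['fx']*depth,(v-m['cy'])/m['fy']*depth,depth],-1)
    T=np.array(m['T']);return P@T[:3,:3].T+T[:3,3]
def shot(cam,name=None):
    im,d=viewer.get_image(cam)
    if name: cv2.imwrite('pics/'+name,cv2.cvtColor(im,cv2.COLOR_RGB2BGR))
    return im,world(cam,d),d>0
E
python3 - <<'E'
from h import *
np.set_printoptions(precision=1,suppress=True)
s=ctrl.read_state();print(s['clock'],s['eef_pos'],s['tool_rot'],s['width'])
for c in('scene','top'):
    im,W,ok=shot(c,c+'0.png')
    for n in['case','tray','left_door','right_door','king','queen','pawn','mug','pencil_cup','clock','eraser']:
        for r in silhouettes(c,n)[:2]:
            k=r['pixels']&ok;p=W[k]
            if len(p)>5: print(c,n,round(r['score'],2),r['xy'],len(p),np.median(p,0),p.min(0),p.max(0))
E
```

```text
0.0 [ 266.5 -592.2  249.4] [-3.1 -0.   0.4] 85.4224870728578
scene case 0.67 [251.1, 278.6] 14856 [773.   38.7  98.9] [ 360.2 -286.3   -3.3] [848.9 191.8 117.7]
scene tray 0.61 [259.5, 231.7] 856 [555.9  -4.2  67.9] [441.7 -99.7  -0.8] [591.6  89.6  83.1]
scene left_door 0.74 [326.9, 240.5] 525 [539.4 158.9  63.9] [297.2 121.   -3.7] [597.  165.   98.2]
scene right_door 0.59 [194.3, 220.9] 243 [ 579.3 -174.3   85.2] [ 514.8 -227.9   -0.5] [ 660.2 -138.8  100.6]
scene right_door 0.24 [100.0, 214.3] 1215 [ 635.2 -443.1   69.6] [ 397.3 -655.9   -1. ] [ 657.2 -412.8  168.9]
scene king 0.94 [346.5, 276.2] 400 [614.8 227.6  27.6] [493.3 206.8  -3. ] [627.  244.8  99.7]
scene queen 0.7 [172.2, 258.2] 231 [ 674.5 -196.7   27.2] [ 659.4 -213.9    0.4] [ 688.6 -184.2   84.2]
scene pawn 0.69 [274.8, 217.5] 124 [410.8 -19.4  18.5] [401.1 -35.8  -1. ] [420.1  -7.5  55. ]
scene mug 0.76 [447.9, 295.2] 2073 [652.2 443.4  57.9] [583.  401.6  -2. ] [696.8 483.   92.7]
scene mug 0.26 [328.1, 238.8] 460 [547.8 159.3  70.8] [442.9 146.4   6.4] [592.5 165.   98.2]
scene pencil_cup 0.91 [101.3, 214.1] 123
[... 1256 characters left out ...]
pawn 0.25 [267.7, 174.3] 2055 [588.9  -0.   38.4] [530.8 -99.1   0.7] [652.5  97.2  86.7]
top mug 0.64 [111.8, 163.0] 1084 [628.  456.8  47.2] [582.4 401.   -1.4] [693.7 510.1  94.2]
top pencil_cup 0.56 [429.7, 156.2] 914 [ 620.9 -451.8   61.6] [ 582.7 -541.4   -6.7] [ 690.4 -414.3  169.6]
top pencil_cup 0.53 [329.5, 174.8] 460 [ 576.9 -175.7   82.3] [ 514.5 -223.9   -2.8] [ 647.9 -142.7  102.2]
top clock 0.73 [441.0, 240.0] 1819 [ 382.6 -480.5   68.3] [ 317.1 -605.1   -5.2] [ 448.5 -404.2   84.4]
top clock 0.25 [428.4, 157.4] 884 [ 620.2 -452.2   62.9] [ 582.7 -528.2   -5. ] [ 678.6 -414.3  169.6]
top eraser 0.41 [155.7, 298.0] 168 [239.9 334.6  12.1] [223.7 310.8  -3.7] [250.6 367.3  17.4]
```

```bash
python3 -c "
import cv2,numpy as np
a=cv2.imread('pics/scene0.png');b=cv2.imread('pics/top0.png')
cv2.imwrite('pics/both.png',cv2.resize(np.hstack([a,b]),(800,300)))"
```

```text
(no output)
```

View pics/top0.png

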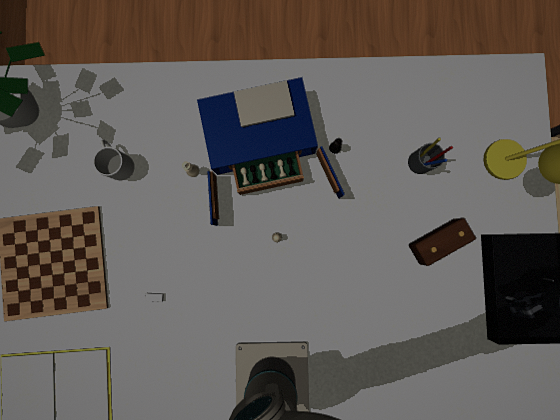

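View pics/scene0.png

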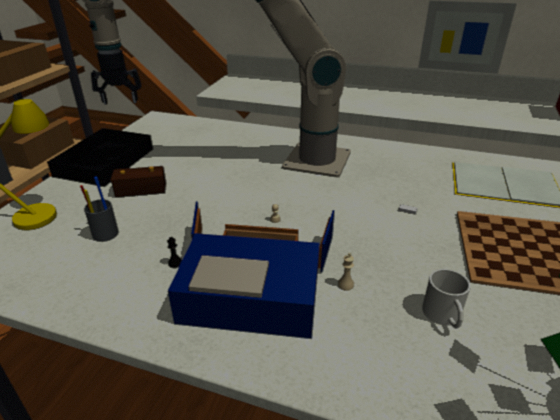

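The top view shows the case at pixel (258,125), the left door at (213,197), the right door at (330,172) and the tray between them. The pawn is at (278,237). The scene view shows both doors standing out. Next I fit the case, doors and tray exactly.

```bash
python3 - <<'E'
from h import *
np.set_printoptions(precision=1,suppress=True)
im,W,ok=shot('top')
f=im.astype(int);reg=ok&(W[...,0]>420)&(W[...,0]<900)&(abs(W[...,1])<260)
roof=reg&(W[...,2]>88)&(W[...,2]<125)
n,l,st,_=cv2.connectedComponentsWithStats(roof.astype(np.uint8))
print(st[1:])
k=1+np.argmax(st[1:,4]);m=cv2.morphologyEx((l==k).astype(np.uint8),cv2.MORPH_OPEN,np.ones((15,15)))>0
(c,sz,a)=cv2.minAreaRect(W[m][:,:2].astype(np.float32));print('case',c,sz,a)
a=(a+45)%90-45; yaw=np.radians(a);print('yaw',yaw)
R=np.array([[np.cos(yaw),-np.sin(yaw)],[np.sin(yaw),np.cos(yaw)]])
L=(W[...,:2]-np.array(c))@R; Z=W[...,2]
np.save('case.npy',np.r_[c,yaw])
for nm,s in(('L',1),('R',-1)):
    q=reg&(Z>85)&(Z<105)&(L[...,0]<-112)&(s*L[...,1]>90)&(s*L[...,1]<260)
    p=L[q];print(nm,len(p),p.min(0),p.max(0));
    (cc,ss,aa)=cv2.minAreaRect(p.astype(np.float32));print(cc,ss,aa)
    h=np.array([-104,s*150]);
    v=cv2.fitLine(p.astype(np.float32),cv2.DIST_L2,0,.01,.01).ravel();v=v*np.sign(-v[0]) if 1 else v
    print('dir',v,'theta',np.arctan2(-v[0],-s*v[1]) if v[0]<0 else None)
q=reg&(Z>72)&(Z<88)&(L[...,0]<-103)&(abs(L[...,1])<95)
p=L[q];print('tray',len(p),p.min(0),p.max(0),np.percentile(p,[5,50,95],axis=0))
q=reg&(Z>45)&(Z<60)&(L[...,0]<-200);print('pawn',np.median(W[q],0),np.median(L[q],0),q.sum())
E
```

```text
[[ 197   77  121   93 7736]
 [ 338  140    1    1    1]
 [ 320  146   25   49  142]
 [ 321  155    1    1    1]
 [ 183  163    4    4   11]
 [ 189  164    1    1    1]
 [ 207  171    6   54  146]
 [ 337  187    1    1    1]]
case (720.658203125, 25.738739013671875) (200.40042114257812, 300.5726318359375) 10.863418579101562
yaw 0.1896024222276463
L 174 [-250.   151.8] [-112.5  180. ]
(-181.40260314941406, 166.57586669921875) (11.762741088867188, 139.22621154785156) 82.2479019165039
dir [  -1.     0.1  181.  -167.4] theta 1.7090638
R 166 [-245.3 -192.8] [-113.1 -154.5]
(-179.7953643798828, -173.0072479248047) (135.90830993652344, 12.579687118530273) 12.552565574645996
dir [ -1.   -0.2 178.7 174.3] theta 1.7885245
tray 175 [-175.9  -94.4] [-165.5   93.5] [[-175.5  -85.2]
 [-172.8    2.1]
 [-169.4   84.5]]
pawn [488.3 146.   52.5] [-229.1  163.5] 33
```

```bash
cat >> h.py <<'E'
from scipy.spatial.transform import Rotation as Ro
def loc():
    x,y,a=np.load('case.npy');s=ctrl.read_state();p=np.array(s['eef_pos'])
    c=Ro.from_euler('z',a);T=Ro.from_euler('xyz',s['tool_rot'])
    return c.inv().apply(p-[x,y,0]),c,T,s
def goto(lx,ly,z):
    x,y,a=np.load('case.npy');p,c,T,s=loc()
    w=c.apply([lx,ly,z])+[x,y,0]-np.array(s['eef_pos'])
    G=c*Ro.from_euler('x',np.pi)
    print('local',p.round(1),'shift',T.inv().apply(w).round(1),'rot',(T.inv()*G).as_rotvec().round(3),'t',s['clock'],'F',np.array(s['force']).round(1))
E
python3 -c "
from h import *
goto(-240,0,250);goto(-240,0,62)"
```

```text
local [-562.3 -521.9  250.3] shift [ 4.342e+02 -4.333e+02  3.000e-01] rot [-0.    -0.     0.233] t 1.25 F [ 1.2 -0.3 -0.6]
local [-562.3 -521.9  250.3] shift [ 434.2 -433.3  188.3] rot [-0.    -0.     0.233] t 1.25 F [ 1.2 -0.3 -0.6]
```

```bash
python3 -m creep '[{"jaw":-1,"xyz":[434,-433,0],"angular":[0,0,0.233]},{"jaw":-1,"xyz":[434,-433,0],"angular":[0,0,0.233]},{"jaw":-1,"xyz":[434,-433,0],"angular":[0,0,0.233]},{"jaw":-1,"xyz":[434,-433,0],"angular":[0,0,0.233]},{"jaw":-1,"xyz":[434,-433,0],"angular":[0,0,0.233]},{"jaw":-1,"xyz":[434,-433,0],"angular":[0,0,0.233]},{"jaw":-1,"xyz":[434,-433,0],"angular":[0,0,0.233]},{"jaw":-1,"xyz":[434,-433,0],"angular":[0,0,0.233]},{"jaw":-1,"xyz":[434,-433,0],"angular":[0,0,0.233]},{"jaw":-1,"xyz":[434,-433,0],"angular":[0,0,0.233]},{"jaw":-1,"xyz":[434,-433,0],"angular":[0,0,0.233]},{"jaw":-1,"xyz":[434,-433,0],"angular":[0,0,0.233]}]'; python3 -c "
from h import *
goto(-240,0,62)"
```

```text
clock: 2.75
eef_pos: [484.6, -20.4, 250.3]
tool_rot: [3.141, 0.0, 0.19]
force: [-0.5, -0.5, 0.0]
width: -0.2
gripper_force: 0.0
local [-240.5   -0.8  250.3] shift [  0.6  -1.  188.3] rot [0.001 0.    0.   ] t 2.75 F [-0.5 -0.5  0. ]
```

```bash
python3 -m creep '[{"jaw":-1,"xyz":[0,0,60],"angular":[0,0,0]},{"jaw":-1,"xyz":[0,0,115],"angular":[0,0,0]},{"jaw":-1,"xyz":[0,0,160],"angular":[0,0,0]},{"jaw":-1,"xyz":[0,0,188],"angular":[0,0,0]},{"jaw":-1,"xyz":[15,0,188],"angular":[0,0,0]},{"jaw":-1,"xyz":[30,0,188],"angular":[0,0,0]},{"jaw":-1,"xyz":[42,0,188],"angular":[0,0,0]},{"jaw":-1,"xyz":[54,0,188],"angular":[0,0,0]},{"jaw":-1,"xyz":[66,0,188],"angular":[0,0,0]},{"jaw":-1,"xyz":[78,0,188],"angular":[0,0,0]},{"jaw":-1,"xyz":[90,0,188],"angular":[0,0,0]},{"jaw":-1,"xyz":[90,0,188],"angular":[0,0,0]}]'; python3 - <<'E'
from h import *
goto(-115,0,62)
shot('top','top1.png')
shot('scene','sc1.png')
a=cv2.imread('pics/top1.png')[60:260,170:370];b=cv2.imread('pics/sc1.png')[160:360,120:400]
cv2.imwrite('pics/c1.png',np.hstack([cv2.resize(a,(400,400)),cv2.resize(b,(400,286))[:,:] if 0 else cv2.resize(b[:,:200],(400,400))]))
E
```

```text
clock: 4.25
eef_pos: [575.2, -2.0, 62.5]
tool_rot: [-3.141, -0.003, 0.19]
force: [0.5, -0.6, -0.2]
width: -0.4
gripper_force: 0.0
local [-148.1    0.2   62.5] shift [33.1  0.2  0.6] rot [-0.    -0.003  0.001] t 4.25 F [ 0.5 -0.6 -0.2]
```

View pics/c1.png

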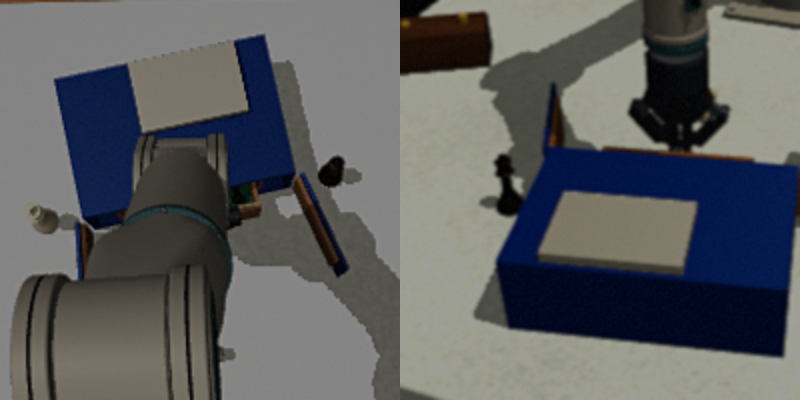

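The gripper stands in front of the tray, which shows as a brown strip between the doors. The book lies on the rear of the roof and is clear of the gripper. I keep pushing.

```bash
python3 -m creep '[{"jaw":-1,"xyz":[10,0,0],"angular":[0,0,0]},{"jaw":-1,"xyz":[20,0,0],"angular":[0,0,0]},{"jaw":-1,"xyz":[28,0,0],"angular":[0,0,0]},{"jaw":-1,"xyz":[33,0,0],"angular":[0,0,0]},{"jaw":-1,"xyz":[35,0,0],"angular":[0,0,0]},{"jaw":-1,"xyz":[35,0,0],"angular":[0,0,0]}]'; python3 -c "
from h import *
goto(-115,0,62)"
```

```text
clock: 5.1
eef_pos: [608.2, 3.7, 62.4]
tool_rot: [3.141, -0.001, 0.19]
force: [0.9, -1.0, 0.3]
width: 0.1
gripper_force: 0.1
local [-114.6   -0.5   62.4] shift [-0.4 -0.5  0.4] rot [ 0.    -0.001  0.   ] t 5.1 F [ 0.9 -1.   0.3]
```

```bash
python3 -m creep '[{"jaw":-1,"xyz":[2,0,0],"angular":[0,0,0]},{"jaw":-1,"xyz":[3,0,0],"angular":[0,0,0]},{"jaw":-1,"xyz":[4,0,0],"angular":[0,0,0]},{"jaw":-1,"xyz":[4,0,0],"angular":[0,0,0]}]'; python3 -c "
from h import *
goto(-115,0,62)"
```

```text
clock: 5.6
eef_pos: [608.5, 3.7, 62.2]
tool_rot: [-3.141, 0.006, 0.189]
force: [-8.1, -0.2, 5.3]
width: -0.4
gripper_force: 3.9
local [-114.3   -0.6   62.2] shift [-0.7 -0.6  0.2] rot [-0.     0.006 -0.   ] t 5.6 F [-8.1 -0.2  5.3]
```

The tray stopped against 8 N at -114.3, where it should be home. Back off, rise and look.

```bash
python3 -m creep '[{"jaw":-1,"xyz":[-20,0,0],"angular":[0,0,0]},{"jaw":-1,"xyz":[-70,0,0],"angular":[0,0,0]},{"jaw":-1,"xyz":[-110,0,-30],"angular":[0,0,0]},{"jaw":-1,"xyz":[-120,0,-80],"angular":[0,0,0]},{"jaw":-1,"xyz":[-120,-60,-120],"angular":[0,0,0]},{"jaw":-1,"xyz":[-120,-120,-120],"angular":[0,0,0]},{"jaw":-1,"xyz":[-120,-180,-120],"angular":[0,0,0]},{"jaw":-1,"xyz":[-120,-220,-120],"angular":[0,0,0]},{"jaw":-1,"xyz":[-120,-220,-120],"angular":[0,0,0]},{"jaw":-1,"xyz":[-120,-220,-120],"angular":[0,0,0]}]'; cat > m.py <<'E'
from h import *
import sys
np.set_printoptions(precision=1,suppress=True)
x,y,a=np.load('case.npy');c=Ro.from_euler('z',a)
im,W,ok=shot('top',sys.argv[1]);L=c.inv().apply((W-[x,y,0]).reshape(-1,3)).reshape(W.shape);Z=L[...,2]
q=ok&(Z>72)&(Z<88)&(L[...,0]<-88)&(L[...,0]>-200)&(abs(L[...,1])<85);p=L[q]
print('tray',len(p),np.percentile(p,[5,50,95],axis=0)[:,0] if len(p) else '')
for s in(1,-1):
    q=ok&(Z>88)&(Z<102)&(L[...,0]<-106)&(L[...,0]>-260)&(s*L[...,1]>5)&(s*L[...,1]<200);p=L[q][:,:2].astype(np.float32)
    if len(p)>10:
        v=cv2.fitLine(p,cv2.DIST_L2,0,.01,.01).ravel();t=np.arctan2(abs(v[0]),-np.sign(v[0])*-1*s*v[1]) 
        print('door',s,len(p),v,'theta',t,p.min(0),p.max(0))
E
python3 m.py top2.png
python3 - <<'E'
from h import *
np.set_printoptions(precision=0,suppress=True)
goto(-228,213,82)
for t in [1.85]+list(np.arange(1.7,-.01,-.1)):
    r=125;o=12+11*abs(np.cos(t))+14*np.sin(t)
    p=np.array([-104,150])+r*np.array([-np.sin(t),-np.cos(t)])+o*np.array([-np.cos(t),np.sin(t)])
    print(round(t,2),p,end=';')
E
```

```text
clock: 6.85
eef_pos: [452.8, 197.3, 182.5]
tool_rot: [3.141, -0.001, 0.189]
force: [-0.2, -0.4, -0.4]
width: 0.1
gripper_force: 0.0
tray 153 [-103.1 -101.   -97.4]
door 1 142 [   1.    -0.1 -179.1  168.1] theta 1.7070225 [-250.2  156.6] [-108.   179.9]
door -1 140 [   1.     0.2 -177.1 -174.7] theta 1.7855539 [-245.4 -191.8] [-107.6 -158.1]
local [-231.  218.  182.] shift [  3.   5. 100.] rot [ 0. -0. -0.] t 6.9 F [-0.  0. -0.]
1.85 [-216.  212.];1.7 [-224.  193.];1.6 [-228.  180.];1.5 [-231.  168.];1.4 [-232.  156.];1.3 [-232.  144.];1.2 [-231.  132.];1.1 [-229.  120.];1.0 [-225.  107.];0.9 [-220.   96.];0.8 [-214.   84.];0.7 [-207.   73.];0.6 [-199.   63.];0.5 [-189.   54.];0.4 [-178.   46.];0.3 [-166.   38.];0.2 [-154.   33.];0.1 [-141.   28.];-0.0 [-127.   25.];
```

View pics/top2.png

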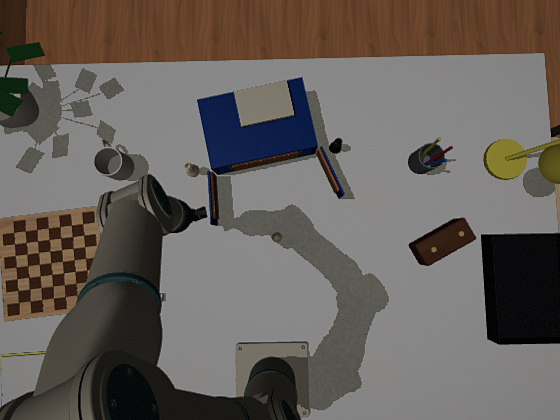

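The tray is home: its front edge is now at local x ≈ -103. Both doors are unchanged and the gripper is left of the left door, at pixel (195,213). Now I swing the left door in.

```bash
python3 -m creep '[{"jaw":-1,"xyz":[3,0,50],"angular":[0,0,0]},{"jaw":-1,"xyz":[7,0,92],"angular":[0,0,0]},{"jaw":-1,"xyz":[7,12,92],"angular":[0,0,0]},{"jaw":-1,"xyz":[7,25,92],"angular":[0,0,0]},{"jaw":-1,"xyz":[3,38,92],"angular":[0,0,0]},{"jaw":-1,"xyz":[0,50,92],"angular":[0,0,0]},{"jaw":-1,"xyz":[-1,62,92],"angular":[0,0,0]},{"jaw":-1,"xyz":[-1,74,92],"angular":[0,0,0]},{"jaw":-1,"xyz":[0,86,92],"angular":[0,0,0]},{"jaw":-1,"xyz":[2,98,92],"angular":[0,0,0]},{"jaw":-1,"xyz":[6,111,92],"angular":[0,0,0]},{"jaw":-1,"xyz":[11,122,92],"angular":[0,0,0]}]'; python3 -c "
from h import *
goto(-127,25,90)"; python3 m.py top3.png
```

```text
clock: 8.4
eef_pos: [486.5, 79.3, 90.3]
tool_rot: [3.141, 0.0, 0.189]
force: [-0.0, 1.1, -0.8]
width: -0.0
gripper_force: 0.3
local [-219.9   96.7   90.3] shift [92.9 71.7  0.3] rot [ 0.  0. -0.] t 8.4 F [-0.   1.1 -0.8]
tray 157 [-103.4 -100.8  -97.5]
door -1 140 [   1.     0.2 -176.6 -174.7] theta 1.785364 [-244.9 -192.3] [-108.  -157.7]
```

```bash
python3 -m creep '[{"jaw":-1,"xyz":[6,12,0],"angular":[0,0,0]},{"jaw":-1,"xyz":[13,23,0],"angular":[0,0,0]},{"jaw":-1,"xyz":[21,33,0],"angular":[0,0,0]},{"jaw":-1,"xyz":[31,42,0],"angular":[0,0,0]},{"jaw":-1,"xyz":[42,50,0],"angular":[0,0,0]},{"jaw":-1,"xyz":[54,58,0],"angular":[0,0,0]},{"jaw":-1,"xyz":[66,63,0],"angular":[0,0,0]},{"jaw":-1,"xyz":[79,68,0],"angular":[0,0,0]},{"jaw":-1,"xyz":[88,71,0],"angular":[0,0,0]},{"jaw":-1,"xyz":[93,71,0],"angular":[0,0,0]},{"jaw":-1,"xyz":[95,71,0],"angular":[0,0,0]},{"jaw":-1,"xyz":[95,71,0],"angular":[0,0,0]}]'; python3 -c "
from h import *
goto(-127,25,90)"; python3 m.py top4.png
```

```text
clock: 9.95
eef_pos: [590.6, 27.5, 90.0]
tool_rot: [3.141, 0.004, 0.189]
force: [-3.8, -3.1, 1.9]
width: -0.1
gripper_force: 2.4
local [-127.3   26.3   90. ] shift [0.3 1.3 0. ] rot [ 0.     0.004 -0.   ] t 9.95 F [-3.8 -3.1  1.9]
tray 46 [-102.8 -100.7  -96.9]
door -1 132 [   1.     0.2 -176.1 -174.7] theta 1.7866446 [-245.4 -192.5] [-107.8 -157.4]
```

Left door shut. Cross over to the right side.

```bash
python3 -m creep '[{"jaw":-1,"xyz":[-20,0,0],"angular":[0,0,0]},{"jaw":-1,"xyz":[-60,0,-30],"angular":[0,0,0]},{"jaw":-1,"xyz":[-97,0,-80],"angular":[0,0,0]},{"jaw":-1,"xyz":[-97,60,-92],"angular":[0,0,0]},{"jaw":-1,"xyz":[-97,120,-92],"angular":[0,0,0]},{"jaw":-1,"xyz":[-97,180,-92],"angular":[0,0,0]},{"jaw":-1,"xyz":[-97,235,-92],"angular":[0,0,0]},{"jaw":-1,"xyz":[-97,257,-92],"angular":[0,0,0]},{"jaw":-1,"xyz":[-97,257,-92],"angular":[0,0,0]},{"jaw":-1,"xyz":[-97,257,-92],"angular":[0,0,0]}]'; python3 -c "
from h import *
goto(-222,-232,90)"; python3 m.py top5.png
```

```text
clock: 11.25
eef_pos: [546.2, -239.5, 182.2]
tool_rot: [-3.14, -0.0, 0.193]
force: [-0.5, 0.5, -0.1]
width: -0.0
gripper_force: 0.0
local [-221.4 -227.6  182.2] shift [-0.7  4.5 92.2] rot [-0.002 -0.     0.003] t 11.25 F [-0.5  0.5 -0.1]
tray 209 [-116.3 -101.9  -97.7]
door 1 139 [   0.    -1.  -113.9   77.6] theta 3.1368537 [-117.     6.1] [-110.3  148.9]
door -1 140 [   1.     0.2 -176.4 -174.6] theta 1.782928 [-244.9 -192.4] [-106. -158.]
```

View pics/top5.png

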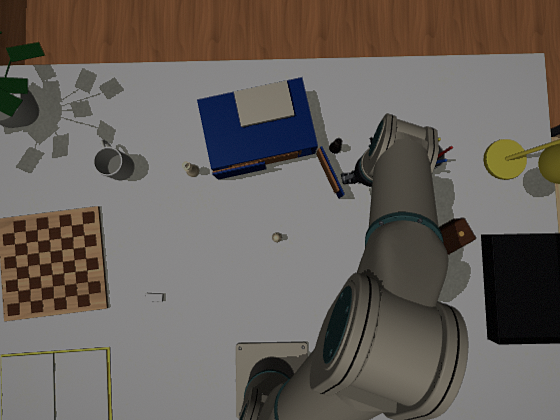

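The left door is shut (about 0.005 rad). The gripper is right of the right door, near pixel (355,178), and clear of the queen at (337,146).

```bash
python3 -m creep '[{"jaw":-1,"xyz":[0,0,50],"angular":[0,0,0]},{"jaw":-1,"xyz":[0,0,92],"angular":[0,0,0]},{"jaw":-1,"xyz":[1,-14,92],"angular":[0,0,0]},{"jaw":-1,"xyz":[1,-26,92],"angular":[0,0,0]},{"jaw":-1,"xyz":[-2,-39,92],"angular":[0,0,0]},{"jaw":-1,"xyz":[-6,-52,92],"angular":[0,0,0]},{"jaw":-1,"xyz":[-9,-64,92],"angular":[0,0,0]},{"jaw":-1,"xyz":[-10,-76,92],"angular":[0,0,0]},{"jaw":-1,"xyz":[-10,-88,92],"angular":[0,0,0]},{"jaw":-1,"xyz":[-9,-100,92],"angular":[0,0,0]},{"jaw":-1,"xyz":[-7,-112,92],"angular":[0,0,0]},{"jaw":-1,"xyz":[-3,-125,92],"angular":[0,0,0]}]'; python3 -c "
from h import *
goto(-127,-25,90)"; python3 m.py top6.png
```

```text
clock: 12.8
eef_pos: [519.4, -119.3, 90.2]
tool_rot: [-3.142, 0.0, 0.19]
force: [0.3, -1.9, -0.5]
width: 0.2
gripper_force: 0.3
local [-225.  -104.5   90.2] shift [ 98.  -79.5   0.2] rot [-0.  0. -0.] t 12.8 F [ 0.3 -1.9 -0.5]
tray 214 [-116.2 -102.1  -97.7]
door 1 140 [   0.    -1.  -113.9   78.7] theta 3.1351533 [-117.     6.1] [-109.3  149.2]
```

```bash
python3 -m creep '[{"jaw":-1,"xyz":[5,-11,0],"angular":[0,0,0]},{"jaw":-1,"xyz":[11,-23,0],"angular":[0,0,0]},{"jaw":-1,"xyz":[18,-34,0],"angular":[0,0,0]},{"jaw":-1,"xyz":[26,-44,0],"angular":[0,0,0]},{"jaw":-1,"xyz":[36,-53,0],"angular":[0,0,0]},{"jaw":-1,"xyz":[47,-61,0],"angular":[0,0,0]},{"jaw":-1,"xyz":[59,-69,0],"angular":[0,0,0]},{"jaw":-1,"xyz":[71,-74,0],"angular":[0,0,0]},{"jaw":-1,"xyz":[84,-79,0],"angular":[0,0,0]},{"jaw":-1,"xyz":[94,-81,0],"angular":[0,0,0]},{"jaw":-1,"xyz":[99,-81,0],"angular":[0,0,0]},{"jaw":-1,"xyz":[100,-81,0],"angular":[0,0,0]}]'; python3 -m creep '[{"jaw":-1,"xyz":[0,0,0],"angular":[0,0,0]},{"jaw":-1,"xyz":[0,0,0],"angular":[0,0,0]}]'; python3 -m creep '[{"jaw":-1,"xyz":[-20,0,0],"angular":[0,0,0]},{"jaw":-1,"xyz":[-60,0,-30],"angular":[0,0,0]},{"jaw":-1,"xyz":[-80,0,-80],"angular":[0,0,0]},{"jaw":-1,"xyz":[-90,0,-130],"angular":[0,0,0]},{"jaw":-1,"xyz":[-90,60,-160],"angular":[0,0,0]},{"jaw":-1,"xyz":[-90,120,-160],"angular":[0,0,0]},{"jaw":-1,"xyz":[-90,170,-160],"angular":[0,0,0]},{"jaw":-1,"xyz":[-90,170,-160],"angular":[0,0,0]},{"jaw":-1,"xyz":[-90,170,-160],"angular":[0,0,0]}]';python3 m.py top7.png
```

```text
clock: 14.35
eef_pos: [600.3, -21.5, 89.9]
tool_rot: [-3.14, 0.005, 0.19]
force: [-5.8, 0.6, 3.9]
width: 0.1
gripper_force: 2.8
clock: 14.6
eef_pos: [600.3, -21.5, 89.9]
tool_rot: [-3.14, 0.004, 0.19]
force: [-5.2, 0.3, 1.2]
width: -0.1
gripper_force: 2.4
clock: 15.72
eef_pos: [546.2, -205.4, 250.2]
tool_rot: [-3.141, -0.001, 0.189]
force: [-0.2, 0.9, -0.3]
width: 0.3
gripper_force: 0.0
tray 257 [-116.2 -103.4  -97.8]
door 1 138 [   0.    -1.  -113.8   78.2] theta 3.1391714 [-116.8    6.2] [-108.8  149.6]
door -1 139 [   0.    -1.  -113.2  -76.6] theta 0.0056613246 [-116.6 -148.5] [-109.1   -5.2]
```

View pics/top7.png

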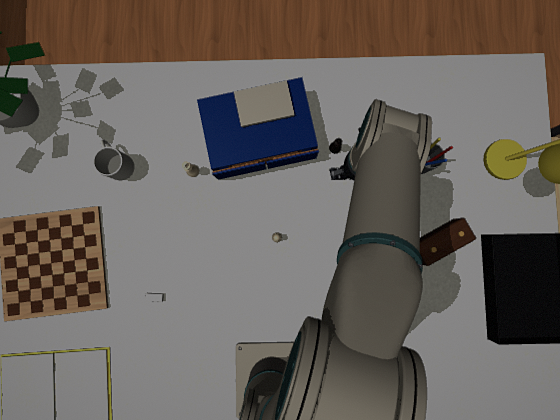

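The picture shows both doors flush across the front (about (265,165)) and the chessmen and other things where they were. Gripper is high and clear; hand in.

```bash
python3 -c "
from h import *
print(ctrl.finish_job())"
```

```text
the job is handed in; nothing more can be done
None
```

I pushed the tray home and then shut both doors; the last picture measured each within about 0.006 rad of closed and nothing else appeared to have moved. The job was handed in at about 16 s, and no verdict came back.

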